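# Weigh two coin tins by hand and dock the fuller one

## Task

Two closed coin tins stand on the stall's counter: lift the left one clear by a few centimetres and set it back down, then lift the right one likewise, to feel which is heavier. Set the heavier tin on the rail dock's base plate and slide it along between the rails with its foot under the lips, push it fully home, pressing it gently against the back stop at about 10 N for a moment, and let go, leaving it touching the stop. Leave the lighter tin standing upright on the counter clear of the dock, where it was or nearby, and do not tip a tin, push hard on the stop or disturb anything else.

Things in the scene. Friction and masses are not known exactly. Their poses are not given: they have to be found in the camera images.
- tin_left: Closed steel coin tin, 72 mm tall: body 56 mm diameter, slippery white nylon foot disc 72 mm diameter, 8 mm thick, lid 58 mm diameter from 64 mm up, with a coin slot. Origin: centre of underside. The tins look alike; coins are shut inside. One weighs 0.28 to 0.42 kg, the other 0.6 to 0.8 kg; either can be the heavier. This one starts on the robot's left (+y).
- tin_right: Closed steel coin tin, 72 mm tall: body 56 mm diameter, slippery white nylon foot disc 72 mm diameter, 8 mm thick, lid 58 mm diameter from 64 mm up, with a coin slot. Origin: centre of underside. The tins look alike; coins are shut inside. One weighs 0.28 to 0.42 kg, the other 0.6 to 0.8 kg; either can be the heavier. This one starts on the robot's right (-y).
- dock: Fixed rail dock: wooden base plate 3 mm thick, 124 mm wide, from dock x -160 to +85 mm; on it two rails from x -65 to +85 mm, inner faces 78 mm apart, tops 17 mm above the counter. Lips on the rails, 14 to 17 mm above the counter, leave a 62 mm slot: the tin's foot runs under them, so it enters only by sliding along +x on the plate. Origin: on the counter, midway between the rails.
- dock_mouth (a point): Open end of the rails, 65 mm before the dock's origin (dock x -65 mm), on top of the base plate, midway between the rails; x points into the dock. The bare plate reaches 95 mm before it; beside its last 30 mm two wings without lips flare outward, 17 mm high. A tin with its axis about 50 mm before this point can be set down on the plate.
- stop: Dark steel back stop clamped over the rails 15 to 60 mm beyond the dock's origin, axes as the dock's; it stays put. Rubber buffer 30 mm wide, 23 to 55 mm above the counter, faces the mouth. Origin: on the counter below the buffer's front face; a tin touching it has its axis at x -28 mm. Stiff, of the order of 10 N per mm of push. Cross-bar 104 mm wide; clamp screws 44 mm either side, 35 mm high.
- sauce_bottle: Amber glass sauce bottle with white cap, 52 mm diameter, 120 mm tall. Bystander, to be left alone. Origin: centre of its underside.
- spice_jar: Glass jar, 48 mm diameter, 85 mm tall. Bystander, to be left alone. Origin: centre of its underside.
- salsa_pot: White ceramic bowl, 110 mm rim diameter, 70 mm tall. Bystander, to be left alone. Origin: centre of its underside.
- napkin_box: Cardboard box 110 x 130 x 75 mm tall. Bystander, to be left alone. Origin: centre of its underside.
- film_roll: White roll of film standing on end, 90 mm diameter, 100 mm tall, cardboard core. Bystander, to be left alone. Origin: centre of its underside.
- spatula: Kitchen spatula lying flat. Bystander, to be left alone. Origin: its underside, in the middle of its length.
There are look-alikes about, which are no part of the job. Leave any black or turquoise look-alike of the tin_left alone.

How it is judged:
On the way, in this order (a step that is already met when the one before it is completed fails the run):
1. the left tin is lifted clear of the counter (over 15 mm), the right one standing (height (world z) of tin_left above 0.015 m and height (world z) of tin_right below 0.004 m), for 0.3 s.
2. the left tin is down on the counter again and the right one is lifted clear (over 15 mm) (height (world z) of tin_right above 0.015 m and height (world z) of tin_left below 0.004 m), for 0.3 s.
3. a tin standing in the dock is pressed against the stop with 3 to 20 N (((contact force between tin_left and stop between 3 and 20 N and height (world z) of tin_left between 0.001 and 0.007 m and x of tin_left in the frame of stop between -0.031 and -0.024 m) or (contact force between tin_right and stop between 3 and 20 N and height (world z) of tin_right between 0.001 and 0.007 m and x of tin_right in the frame of stop between -0.031 and -0.024 m))), for 0.3 s.
At the end, for the whole second after the job is handed in: The heavier tin (bearing on the dock with over 5 N) stands in the dock within about 3 mm of touching the stop and 8 mm of the middle line; the lighter one stands on the counter over 150 mm from the stop; both upright, at rest (((x of tin_left in the frame of stop between -0.031 and -0.024 m and y of tin_left in the frame of stop between -0.008 and 0.008 m and height (world z) of tin_left between 0.001 and 0.006 m and angle between each of tin_left, tin_right's own z axis and vertical below 0.06 rad and contact force between tin_left and dock above 5 N and linear speed of each of tin_left, tin_right below 0.01 m/s and height (world z) of tin_right between -0.004 and 0.002 m and horizontal distance between tin_right and stop above 0.15 m) or (x of tin_right in the frame of stop between -0.031 and -0.024 m and y of tin_right in the frame of stop between -0.008 and 0.008 m and height (world z) of tin_right between 0.001 and 0.006 m and angle between each of tin_right, tin_left's own z axis and vertical below 0.06 rad and contact force between tin_right and dock above 5 N and linear speed of each of tin_right, tin_left below 0.01 m/s and height (world z) of tin_left between -0.004 and 0.002 m and horizontal distance between tin_left and stop above 0.15 m))).
It fails at once if a tin is pressed on the stop with more than 25 N (contact force between any of tin_left, tin_right and stop above 25 N).
It fails at once if a tin is tipped by more than 0.5 rad (angle between any of tin_left, tin_right's own z axis and vertical above 0.5 rad).
It fails at once if a bystander is moved by more than 30 mm (distance of any of sauce_bottle, spice_jar, salsa_pot, napkin_box, film_roll, spatula from where it was at the start of the episode above 0.03 m).
It also fails if it takes over 72 s, if anything falls off the work surface, if the arm or the gripper's body presses on something with over 40 N, if the wrist force passes 120 N, or if a joint passes its speed limit or range.

## Robot

A 6-joint arm with a two-finger parallel gripper is mounted at the origin on the work surface. World frame = base frame: x ahead of the robot, y to its left, z up, the work surface at z = 0. Lengths are in m, angles in rad, forces in N, time in s.
With the tool pointing down it reaches from about 0.35 to 0.925 m from the base axis. Payload 6.4 kg.
Tool frame: the origin (TCP) lies on the mounting face of the last link; the fingertips stand 173 mm ahead of it and the grasp point (between the pads) lies 155 mm ahead of it; z points along the fingers, y is the line along which they close (so a half turn about z gives the same grasp; the last joint's range is limited). The gripper opens to 85 mm and grips with 20 to 120 N. Pads are 22 mm wide; open, the fingers measure 114 mm over their backs; the gripper's body (76 mm by 85 mm) begins 54 mm behind the grasp point. The pads swing forward as they close: fully open they stand 13 mm farther back than shut.
Start: joints at [-0.174, 0.245, 1.558, -0, 1.339, -0.174], TCP at [0.65, 0, 0.405] pointing down, gripper open.
Joint ranges: [-3.13, 3.13], [-1.02, 2.26], [0.13, 2.54], [-0.95, 4.09], [0.21, 2.88], [-2.74, 2.74]. Speed limits (rad/s): [2.57, 2.57, 3.14, 3.14, 3.14, 3.14].

## Interface

Orientations are given as a rotation vector (axis times angle).
In Python, from station import arm, read_camera, camera_info, order, boxes_of, spot_point gives the robot as it stands.
- The arm moves only by the tool step_arm, never from a script. Its arguments are lists of equal length, an entry for each row: "offset": the shift along the tool's x, y, z in units of 30 mm (1.0 is 30 mm), a list of three; "angular": the turn, a rotation vector about the tool's x, y, z in units of 6 degrees (1.0 is 6 degrees), a list of three. In form: {"offset": [[dx, dy, dz], ...], "angular": [[wx, wy, wz], ...]}. A call has exactly 5 rows; each row shifts and turns the commanded pose from where the row before left it, along the tool's axes as they then stand; what a row does not reach is not made up. A row lasts 1/12 s, in which the tool goes at most 41.7 mm and 7.16 degrees, less where a joint would pass 70% of its speed; a pose out of reach is approached as far as the arm can. A call is refused whole if a number of a shift passes 1 or a number of a turn 1, either way. A call with a gripper value outside its range is refused whole. "claw" is the finger opening in mm, from 0 to 85.4, set as the call begins (left out, the last holds). The fingers move at their own pace and stop on an object; "newtons" is the grip in N (left out, the last holds). Time passes only in rows, so rows that do not move let the fingers close, or fill a call up. It gives the time, the measured TCP pose, the force, the opening and the grip force at its end, in the units of the state.
- arm.get_obs(): the state, without advancing time (a new reading comes with each control period).
- read_camera(name): name is "scene" or "side" or "wrist"; returns the picture (400x640x3 uint8, red, green, blue); there is no depth.
- camera_info(name): a dict with "fx", "fy", "cx", "cy" (pixels), "position" and "rotation" of the camera in the world. Camera axes: x right, y down, z forward; pixel columns grow to the right and rows downward; lengths in m; the calibration is good to about 2 mm. A picture is of the moment at which its call begins: read the wrist's pose just before it. camera_info takes no time and is no camera call; for the wrist camera it gives the pose at the moment of the call.
- order.sign_off(): hands the job in; it is judged then, once.
Trained networks look in the newest picture that a camera, given by its name, has taken for a name from the list of things; names that differ only in an ending like _2 or _b are one class to them, and where a whole thing is asked for, a point or a joint stands for the part that bears it (a point fixed in the world has none). Each returns a list of dicts, best first, with "p" (0 to 1); they miss things now and then, are a little off and sometimes report something else, mostly with a low value. They report only what shows in the picture. A call takes as long as a camera call. They do not tell look-alikes from the thing itself.
- boxes_of(camera, query): "point" ([column, row] in pixels, amid what is visible of it).
- spot_point(camera, query): "point" ([column, row] in pixels: a listed point, or the origin of a listed thing).
The state is a dict: "clock": time; "joints": joint angles; "qd": joint speeds; "effort": joint torques, N m; "tcp_pos": TCP position; "tool_rot": TCP orientation; "ft_force": force on the tool from outside, world axes, zero at the start; "torque": the same for the moment, N m; "grip_width": opening from 0.0 (shut) to 1.0 (fully open); "finger_force": force on a finger pad.
Only numpy, scipy, OpenCV 4.12 (cv2) and the standard library are available. Lean on these libraries where they do the work, as an engineer would, in place of code of your own. Each camera call takes 0.05 s, during which the arm holds its last target. There are 200 camera calls.

## Working session

There is one attempt and no reset: what is moved stays moved. The work goes in short steps, Python scripts to look and compute and a tool call to move; the robot and the scene stay as the last step left them, time stands still between calls to the robot, and variables do not carry over. Pictures are saved under pics/ and viewed, at most 10 in all, crops included, and the job is handed in when it is done.

Besides the shell and the picture viewer there is one more tool, called after "Emit:" by a JSON object that holds its "op" and its "data". step_arm: Moves the arm, as the interface text tells. Its arguments: {"type":"object","properties":{"offset":{"type":"array","items":{"type":"array","items":{"type":"number"}}},"angular":{"type":"array","items":{"type":"array","items":{"type":"number"}}},"claw":{"type":"number"},"newtons":{"type":"number"}},"required":["offset","angular"]}

```bash
ls; mkdir -p pics; python3 - <<'E'
from station import *
import cv2,numpy as np
o=arm.get_obs();print({k:np.round(v,3) for k,v in o.items()})
for c in ["scene","side"]:
    im=read_camera(c);cv2.imwrite(f"pics/{c}0.png",im[:,:,::-1])
    i=camera_info(c);print(c,i)
    for q in ["tin_left","dock","dock_mouth","stop","sauce_bottle","spice_jar","salsa_pot","napkin_box","film_roll","spatula"]:
        print(c,q,[(np.round(d["point"]).astype(int).tolist(),round(d["p"],2)) for d in spot_point(c,q)][:4])
E
```

```text
pics
{'clock': np.float64(0.0), 'joints': array([-0.174,  0.246,  1.559,  0.   ,  1.339, -0.174]), 'qd': array([ 0.001,  0.   , -0.001, -0.001, -0.001, -0.   ]), 'effort': array([ 1.0000e-03, -4.2951e+01, -3.2612e+01, -0.0000e+00,  5.0000e-03,
       -0.0000e+00]), 'tcp_pos': array([0.65 , 0.   , 0.404]), 'tool_rot': array([-2.22e+00, -2.22e+00,  2.00e-03]), 'ft_force': array([-0.084, -0.529,  0.593]), 'torque': array([ 0.003,  0.017, -0.003]), 'finger_force': np.float64(0.0), 'grip_width': np.float64(0.996)}
scene {'fx': 519.7149207184033, 'fy': 519.7149207184033, 'cx': 318.8162811456715, 'cy': 190.22613637913662, 'position': array([1.55369197, 0.78798004, 1.16900639]), 'rotation': array([-1.08223981, -2.32777444,  1.04396534])}
scene tin_left [([366, 238], 0.96), ([428, 202], 0.83), ([384, 191], 0.75), ([410, 225], 0.56)]
scene dock [([318, 218], 0.82)]
scene dock_mouth [([330, 209], 0.87)]
scene stop [([312, 220], 0.75)]
scene sauce_bottle [([394, 256], 0.92)]
scene spice_jar [([241, 173], 0.75)]
scene salsa_pot [([222, 152], 0.77), ([330, 207], 0.36)]
scene napkin_box [([396, 288], 0.85)]
scene film_roll [([226, 204], 0.67)]
scene spatula [([453, 247], 0.61)]
side {'fx': 433.0048382965744, 'fy': 433.0048382965744, 'cx': 319.8134372818519, 'cy': 205.71299042276814, 'position': array([0.33176978, 0.8559149 , 0.83285775]), 'rotation': array([-0.28106268,  2.76647432, -1.21915348])}
side tin_left [([334, 299], 0.9), ([394, 306], 0.71), ([280, 263], 0.69), ([384, 259], 0.58)]
side dock [([292, 219], 0.97)]
side dock_mouth [([314, 217], 0.81)]
side stop [([281, 219], 0.57), ([320, 361], 0.34)]
side sauce_bottle [([267, 302], 0.67), ([288, 217], 0.58)]
side spice_jar [([315, 153], 0.6)]
side salsa_pot [([337, 129], 0.63), ([315, 149], 0.2)]
side napkin_box [([218, 320], 0.98)]
side film_roll [([268, 153], 0.74)]
side spatula [([320, 362], 0.56)]
```

View pics/scene0.png

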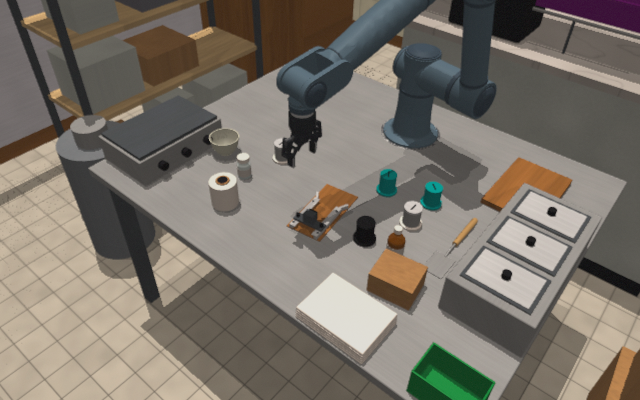

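View pics/side0.png

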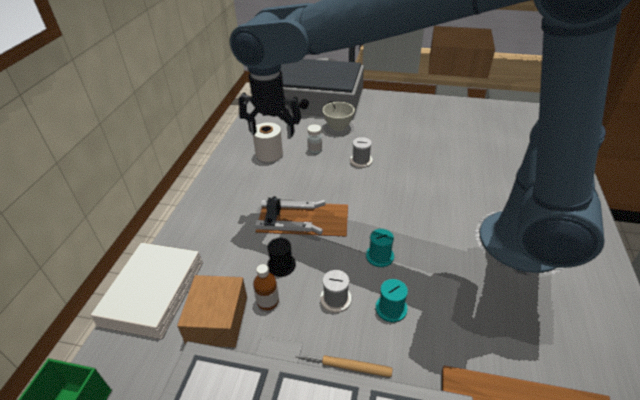

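```bash
cat > h.py <<'E'
from station import *
import cv2,numpy as np
from scipy.spatial.transform import Rotation as R
def ray(i,p):
    d=R.from_rotvec(i["rotation"]).apply([(p[0]-i["cx"])/i["fx"],(p[1]-i["cy"])/i["fy"],1]);return np.array(i["position"]),d
def at(i,p,z):
    o,d=ray(i,p);return o+d*(z-o[2])/d[2]
def tri(*ips):
    A=0;b=0;rs=[ray(*x) for x in ips]
    for o,d in rs:
        d=d/np.linalg.norm(d);P=np.eye(3)-np.outer(d,d);A=A+P;b=b+P@o
    x=np.linalg.solve(A,b);return x,max(np.linalg.norm(np.cross(x-o,d/np.linalg.norm(d))) for o,d in rs)
def proj(i,X):
    c=R.from_rotvec(i["rotation"]).inv().apply(np.array(X)-i["position"]);return np.array([i["fx"]*c[0]/c[2]+i["cx"],i["fy"]*c[1]/c[2]+i["cy"]])
E
python3 - <<'E'
from h import *
s,d=camera_info("scene"),camera_info("side")
np.set_printoptions(precision=4,suppress=True)
print("scene");[print(p,at(s,p,0)) for p in [(366,238),(428,202),(384,191),(410,225)]]
print("side");[print(p,at(d,p,0)) for p in [(334,299),(394,306),(280,263),(384,259)]]
for n,a,b in [("dock",(318,218),(292,219)),("mouth",(330,209),(314,217)),("stop",(312,220),(281,219)),("bottle",(394,256),(267,302)),("jar",(241,173),(315,153)),("pot",(222,152),(337,129)),("box",(396,288),(218,320)),("film",(226,204),(268,153)),("spat",(453,247),(320,362))]: print(n,*tri((s,a),(d,b)))
E
```

```text
scene
(366, 238) [0.586 0.207 0.   ]
(428, 202) [0.3148 0.2679 0.    ]
(384, 191) [0.3653 0.1242 0.    ]
(410, 225) [0.4477 0.2804 0.    ]
side
(334, 299) [0.4426 0.2716 0.    ]
(394, 306) [0.3056 0.2637 0.    ]
(280, 263) [0.5952 0.1917 0.    ]
(384, 259) [0.3422 0.1287 0.    ]
dock [ 0.6083  0.0307 -0.0058] 0.002722117993491912
mouth [0.5487 0.0288 0.0007] 0.010617472336940692
stop [ 0.6367  0.0327 -0.0007] 0.0037324892563305226
bottle [0.5919 0.3131 0.0017] 0.0017892722383562219
jar [ 0.616  -0.3132 -0.0106] 0.008318512839599746
pot [ 0.5705 -0.4647 -0.0117] 0.002770830320955558
box [ 0.686   0.3808 -0.0013] 0.0037333000083794783
film [ 0.7616 -0.238   0.006 ] 0.006690126070791002
spat [ 0.4419  0.4304 -0.0003] 0.0010911376910680164
```

Candidates (scene pixels): steel tin with a white foot at (412,215) is the left one. Teal look-alikes are at (388,181) and (432,195), a black one at (365,231). The steel tin at (282,150) is the right one. The dock is at (322,212) with its mouth towards the robot, and the bottle is at (397,238), close to the left tin.

Next I'll move above the left tin for a close look.

```bash
python3 - <<'E'
from h import *
np.set_printoptions(precision=4,suppress=True)
w=camera_info("wrist");print(w["position"],R.from_rotvec(w["rotation"]).as_matrix(),w["fx"],w["cx"],w["cy"])
im=read_camera("wrist");cv2.imwrite("pics/w0.png",im[:,:,::-1])
for q in ["tin_left","dock","dock_mouth","stop"]:
    print(q,[(d["point"],round(d["p"],2),at(w,d["point"],0)[:2]) for d in spot_point("wrist",q)])
s,d=camera_info("scene"),camera_info("side")
print("R tin side foot",at(d,(361,160),0))
E
```

```text
[0.6504 0.0742 0.3739] [[ 1.     -0.0001  0.0001]
 [-0.0001 -0.955  -0.2967]
 [ 0.0001  0.2967 -0.955 ]] 306.0240304288226 319.8960755823315 199.91125755512942
tin_left [([53.0, 58.0], 0.65, array([0.352 , 0.1242]))]
dock [([289.7, 140.2], 0.82, array([0.614 , 0.0335]))]
dock_mouth [([309.7, 139.5], 0.71, array([0.6381, 0.0343])), ([239.0, 147.2], 0.61, array([0.5522, 0.0251]))]
stop [([310.0, 136.8], 0.84, array([0.6385, 0.0375]))]
R tin side foot [ 0.4578 -0.274   0.    ]
```

Emit:
{"op": "step_arm", "data": {"offset": [[1,-0.8,0],[1,-0.8,0],[1,-0.8,0],[1,-0.8,0],[1,-0.8,0]], "angular": [[0,0,0],[0,0,0],[0,0,0],[0,0,0],[0,0,0]]}}

```text
clock: 1.77
tcp_pos: [0.5287, 0.1511, 0.4047]
tool_rot: [2.222, 2.221, 0.0]
ft_force: [0.1, 1.6, 0.4]
grip_width: 1.002
finger_force: 0.0
```

```bash
python3 - <<'E'
from h import *
np.set_printoptions(precision=4,suppress=True)
w=camera_info("wrist")
im=read_camera("wrist");cv2.imwrite("pics/w1.png",im[:,:,::-1])
for q in ["tin_left","dock","dock_mouth","stop","sauce_bottle"]:
    print(q,[(d["point"],round(d["p"],2),at(w,d["point"],0)[:2]) for d in spot_point("wrist",q)])
E
python3 -c "
import cv2,numpy as np
a=cv2.imread('pics/w0.png');b=cv2.imread('pics/w1.png')
cv2.imwrite('pics/w01.png',cv2.resize(np.vstack([a[:300,:],b[:300,:]]),(640,600)))"
```

```text
tin_left [([179.3, 188.5], 0.69, array([0.3514, 0.1244])), ([369.4, 125.8], 0.6, array([0.5881, 0.2014])), ([128.9, 59.8], 0.58, array([0.3154, 0.2736]))]
dock [([381.5, 255.4], 0.55, array([0.6126, 0.0303]))]
dock_mouth [([332.9, 263.4], 0.71, array([0.5469, 0.0182]))]
stop [([399.5, 254.5], 0.74, array([0.6369, 0.0316]))]
sauce_bottle [([378.3, 22.1], 0.64, array([0.5926, 0.3109]))]
```

View pics/w01.png

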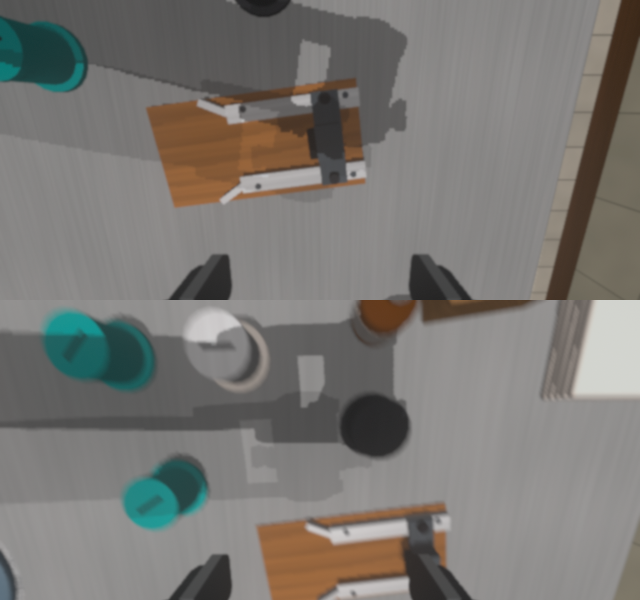

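w0 (top) shows the dock with plate corners (148,107), (355,80), (365,183) and (175,207), so it is yawed a few degrees. w1 (bottom) shows the steel tin with its lid at (219,335−300) and white foot at (236,353−300). Both teal tins and the black one are clear of it, as is the bottle.

```bash
python3 - <<'E'
from h import *
np.set_printoptions(precision=4,suppress=True)
w=camera_info("wrist")
w0=dict(w);w0["position"]=np.array([.6504,.0742,.3739])
c=[at(w0,p,.003)[:2] for p in [(148,107),(355,80),(365,183),(175,207)]];print(c)
f=c[1]-c[0];g=c[2]-c[3];print("yaw",np.degrees(np.arctan2(f[1],f[0])),np.degrees(np.arctan2(g[1],g[0])),np.linalg.norm(f),np.linalg.norm(g))
ctr=np.mean(c,0);print("plate ctr",ctr)
for p,z in [((219,34),.072),((236,53),0.008)]: print("w tin",at(w,p,z))
s,d=camera_info("scene"),camera_info("side")
# lids two views
print("lid L tri",tri((s,(412,207)),(d,(336,278)),(w,(219,34))))
print("lid R tri",tri((s,(281,143)),(d,(361,144))))
for n,i,ims in [("scene",s,"scene0"),("side",d,"side0")]:
    im=cv2.imread(f"pics/{ims}.png")
    for q in [(.4578,-.274,.04),(.446,.275,.04)]:
        u,v=proj(i,q).astype(int);cr=im[v-30:v+30,u-35:u+35];cv2.imwrite(f"pics/c_{n}_{'R' if q[1]<0 else 'L'}.png",cv2.resize(cr,None,fx=5,fy=5,interpolation=2));print(n,q[1],u-35,v-30)
I=[cv2.imread(f"pics/c_{n}_{k}.png") for n in("scene","side") for k in "LR"]
cv2.imwrite("pics/c4.png",np.vstack([np.hstack(I[:2]),np.hstack(I[2:])]))
E
```

```text
[array([0.4514, 0.0719]), array([0.6904, 0.1009]), array([ 0.7069, -0.0191]), array([ 0.4654, -0.0504])]
yaw 6.930606881399795 7.397014422296389 0.24077488683238038 0.2435075730659309
plate ctr [0.5785 0.0258]
w tin [0.4419 0.2835 0.072 ]
w tin [0.4398 0.2776 0.008 ]
lid L tri (array([0.4428, 0.2767, 0.0777]), np.float64(0.006686160970876152))
lid R tri (array([ 0.4594, -0.2656,  0.0673]), np.float64(0.00011905188332397178))
scene -0.274 244 118
scene 0.275 375 184
side -0.274 326 119
side 0.275 297 259
```

View pics/c4.png

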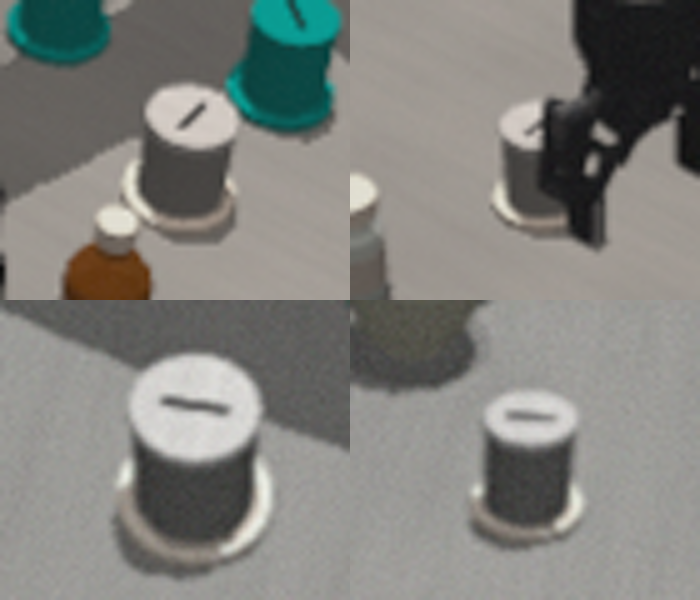

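The crops show steel tins with white feet in both views. Left lid: scene (413,207.4), side (336.4,280.6). Right lid: scene (282.4,143.4), side (362.2,142.4).

```bash
python3 - <<'E'
from h import *
np.set_printoptions(precision=4,suppress=True)
s,d=camera_info("scene"),camera_info("side");w=camera_info("wrist")
a=(413,207.4);b=(336.4,280.6)
print(tri((s,a),(d,b)),at(s,a,.072),at(d,b,.072))
a=(282.4,143.4);b=(362.2,142.4)
print(tri((s,a),(d,b)),at(s,a,.072),at(d,b,.072))
E
```

```text
(array([0.4377, 0.273 , 0.0679]), np.float64(0.002193463761724382)) [0.4436 0.2773 0.072 ] [0.4369 0.2735 0.072 ]
(array([ 0.4569, -0.2624,  0.0708]), np.float64(0.004149548021502475)) [ 0.4624 -0.2558  0.072 ] [ 0.4562 -0.2678  0.072 ]
```

Emit:
{"op": "step_arm", "data": {"offset": [[0.83,-0.59,0],[0.83,-0.59,0],[0.83,-0.59,0],[0.83,-0.59,0],[0.83,-0.59,0]], "angular": [[0,0,0],[0,0,0],[0,0,0],[0,0,0],[0,0,0]]}}

```text
clock: 2.48
tcp_pos: [0.4418, 0.2746, 0.4048]
tool_rot: [2.224, 2.218, 0.0]
ft_force: [0.7, 0.2, 0.9]
grip_width: 0.999
finger_force: 0.0
```

Emit:
{"op": "step_arm", "data": {"offset": [[0,0,0],[0,0,0],[0,0,0],[0,0,0],[0,0,0]], "angular": [[0,0,1],[0,0,1],[0,0,1],[0,0,1],[0,0,1]]}}

```text
clock: 2.9
tcp_pos: [0.4427, 0.2737, 0.4047]
tool_rot: [2.726, 1.561, 0.0]
ft_force: [0.5, -0.7, -0.2]
grip_width: 0.999
finger_force: 0.0
```

Emit:
{"op": "step_arm", "data": {"offset": [[0,0,0],[0,0,0],[0,0,0],[0,0,0],[0,0,0]], "angular": [[0,0,1],[0,0,1],[0,0,1],[0,0,1],[0,0,1]]}}

```text
clock: 3.32
tcp_pos: [0.4427, 0.2736, 0.4047]
tool_rot: [3.037, 0.802, 0.0]
ft_force: [-0.2, -0.0, 0.1]
grip_width: 0.998
finger_force: 0.0
```

Emit:
{"op": "step_arm", "data": {"offset": [[0,0,0],[0,0,0],[0,0,0],[0,0,0],[0,0,0]], "angular": [[0,0,1],[0,0,1],[0,0,1],[0,0,0.8],[0,0,0]]}}

```text
clock: 3.73
tcp_pos: [0.4427, 0.2737, 0.4047]
tool_rot: [3.136, 0.192, 0.0]
ft_force: [0.4, -0.4, 0.5]
grip_width: 0.999
finger_force: 0.0
```

```bash
python3 - <<'E'
from h import *
np.set_printoptions(precision=4,suppress=True)
o=arm.get_obs();print(o["tcp_pos"],R.from_rotvec(o["tool_rot"]).as_matrix()[:,0],o["joints"],o["ft_force"])
w=camera_info("wrist");im=read_camera("wrist");cv2.imwrite("pics/w2.png",im[:,:,::-1])
print(proj(w,(.441,.276,.072)),proj(w,(.441,.276,.008)))
E
```

```text
[0.4427 0.2737 0.4047] [0.9925 0.122  0.    ] [ 0.3357 -0.0615  1.8864 -0.0001  1.3168  1.7842] [ 0.3824 -0.3703  0.5079]
[315.7719 184.4949] [316.3813 171.4742]
```

View pics/w2.png

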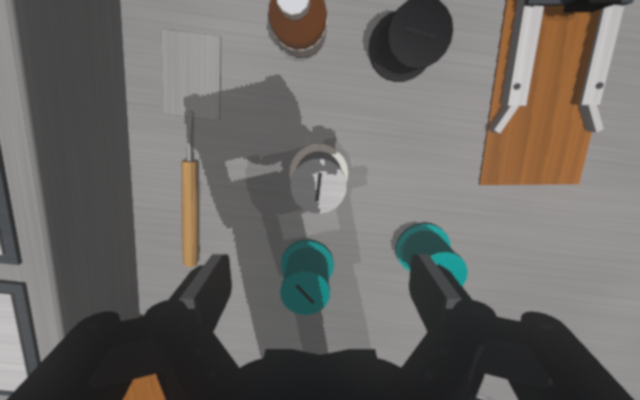

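The lid is at (319.5,184.5) and the foot at about (319,172), consistent with an axis at about (0.4405,0.2725). The teal tins stay outside the fingers' footprint. Descending.

Emit:
{"op": "step_arm", "data": {"offset": [[-0.07,0.04,0.7],[0,0,0.7],[0,0,0.7],[0,0,0.7],[0,0,0.7]], "angular": [[0,0,0],[0,0,0],[0,0,0],[0,0,0],[0,0,0]]}}

```text
clock: 4.2
tcp_pos: [0.4401, 0.2726, 0.2989]
tool_rot: [-3.135, -0.199, -0.001]
ft_force: [0.4, -0.5, -0.2]
grip_width: 1.003
finger_force: 0.0
```

Emit:
{"op": "step_arm", "data": {"offset": [[0,0,0.7],[0,0,0.7],[0,0,0.7],[0,0,0.7],[0,0,0.6]], "angular": [[0,0,0],[0,0,0],[0,0,0],[0,0,0],[0,0,0]]}}

```text
clock: 4.62
tcp_pos: [0.44, 0.2725, 0.1963]
tool_rot: [3.135, 0.199, -0.001]
ft_force: [-0.2, 0.5, -0.2]
grip_width: 1.0
finger_force: 0.0
```

Emit:
{"op": "step_arm", "data": {"offset": [[0,0,0],[0,0,0],[0,0,0],[0,0,0],[0,0,0]], "angular": [[0,0,0],[0,0,0],[0,0,0],[0,0,0],[0,0,0]], "claw": 40, "newtons": 50}}

```text
clock: 5.03
tcp_pos: [0.4401, 0.2731, 0.1987]
tool_rot: [-3.135, -0.198, -0.004]
ft_force: [0.6, -0.2, -1.9]
grip_width: 0.657
finger_force: 54.3
```

Emit:
{"op": "step_arm", "data": {"offset": [[0,0,0],[0,0,0],[0,0,0],[0,0,0],[0,0,0]], "angular": [[0,0,0],[0,0,0],[0,0,0],[0,0,0],[0,0,0]]}}

```text
clock: 5.45
tcp_pos: [0.4402, 0.2732, 0.1986]
tool_rot: [-3.135, -0.198, -0.003]
ft_force: [0.2, -1.7, 5.2]
grip_width: 0.651
finger_force: 54.7
```

Emit:
{"op": "step_arm", "data": {"offset": [[0,0,-0.3],[0,0,-0.4],[0,0,-0.4],[0,0,-0.2],[0,0,0]], "angular": [[0,0,0],[0,0,0],[0,0,0],[0,0,0],[0,0,0]]}}

```text
clock: 5.87
tcp_pos: [0.4401, 0.2734, 0.2387]
tool_rot: [-3.134, -0.197, -0.005]
ft_force: [-0.0, 1.0, -6.0]
grip_width: 0.657
finger_force: 55.4
```

Emit:
{"op": "step_arm", "data": {"offset": [[0,0,0],[0,0,0],[0,0,0],[0,0,0],[0,0,0]], "angular": [[0,0,0],[0,0,0],[0,0,0],[0,0,0],[0,0,0]]}}

```text
clock: 6.28
tcp_pos: [0.4394, 0.273, 0.2362]
tool_rot: [3.135, 0.197, -0.002]
ft_force: [0.5, 0.1, -6.6]
grip_width: 0.655
finger_force: 55.4
```

Emit:
{"op": "step_arm", "data": {"offset": [[0,0,0],[0,0,0],[0,0,0],[0,0,0],[0,0,0]], "angular": [[0,0,0],[0,0,0],[0,0,0],[0,0,0],[0,0,0]]}}

```text
clock: 6.7
tcp_pos: [0.4396, 0.273, 0.2367]
tool_rot: [3.135, 0.197, -0.0]
ft_force: [-1.0, 0.8, -7.3]
grip_width: 0.654
finger_force: 55.4
```

```bash
python3 - <<'E'
from h import *
np.set_printoptions(precision=4,suppress=True)
o=arm.get_obs();print(o["tcp_pos"],o["ft_force"],o["torque"])
d=camera_info("side");im=read_camera("side");cv2.imwrite("pics/s2.png",im[:,:,::-1])
o=arm.get_obs();print(o["ft_force"]);im=read_camera("scene");o=arm.get_obs();print(o["ft_force"])
cv2.imwrite("pics/sc2.png",im[:,:,::-1])
E
```

```text
[0.4396 0.273  0.2367] [-0.9698  0.7699 -7.2522] [0.0168 0.0022 0.04  ]
[-0.0062 -0.3522 -6.949 ]
[ 0.3487  0.4989 -7.2733]
```

The left tin weighs about 7 N (≈0.71 kg), so it is probably the heavier one. Setting it down.

Emit:
{"op": "step_arm", "data": {"offset": [[0,0,0.4],[0,0,0.4],[0,0,0.27],[0,0,0.2],[0,0,0]], "angular": [[0,0,0],[0,0,0],[0,0,0],[0,0,0],[0,0,0]]}}

```text
clock: 7.22
tcp_pos: [0.4398, 0.2731, 0.1984]
tool_rot: [3.135, 0.197, -0.003]
ft_force: [-1.9, -1.0, -2.0]
grip_width: 0.654
finger_force: 54.8
```

Emit:
{"op": "step_arm", "data": {"offset": [[0,0,0],[0,0,0],[0,0,0],[0,0,0],[0,0,0]], "angular": [[0,0,0],[0,0,0],[0,0,0],[0,0,0],[0,0,0]]}}

```text
clock: 7.63
tcp_pos: [0.4395, 0.273, 0.1984]
tool_rot: [3.135, 0.197, -0.0]
ft_force: [-0.2, -1.1, -4.7]
grip_width: 0.656
finger_force: 54.8
```

Emit:
{"op": "step_arm", "data": {"offset": [[0,0,0],[0,0,0],[0,0,0],[0,0,0],[0,0,0]], "angular": [[0,0,0],[0,0,0],[0,0,0],[0,0,0],[0,0,0]], "claw": 85}}

```text
clock: 8.05
tcp_pos: [0.4399, 0.2732, 0.199]
tool_rot: [-3.135, -0.197, -0.002]
ft_force: [1.3, -0.2, -0.9]
grip_width: 0.996
finger_force: 0.0
```

Emit:
{"op": "step_arm", "data": {"offset": [[0,0,-0.8],[0,0,-1],[0,0,-1],[0,0,-1],[0,0,-1]], "angular": [[0,0,0],[0,0,0],[0,0,0],[0,0,0],[0,0,0]]}}

```text
clock: 8.47
tcp_pos: [0.4394, 0.273, 0.3442]
tool_rot: [-3.135, -0.197, -0.001]
ft_force: [0.9, 0.2, 0.4]
grip_width: 0.993
finger_force: 0.0
```

Emit:
{"op": "step_arm", "data": {"offset": [[-0.08,0.9,-0.2],[-0.08,0.9,-0.2],[-0.08,0.9,-0.2],[-0.08,0.9,-0.2],[-0.08,0.9,-0.2]], "angular": [[0,0,0],[0,0,0],[0,0,0],[0,0,0],[0,0,0]]}}

```text
clock: 8.88
tcp_pos: [0.4444, 0.1365, 0.3732]
tool_rot: [-3.135, -0.198, -0.001]
ft_force: [0.1, -0.3, -0.5]
grip_width: 0.995
finger_force: 0.0
```

Emit:
{"op": "step_arm", "data": {"offset": [[-0.08,0.9,0],[-0.08,0.9,0],[-0.08,0.9,0],[-0.08,0.9,0],[-0.08,0.9,0]], "angular": [[0,0,0],[0,0,0],[0,0,0],[0,0,0],[0,0,0]]}}

```text
clock: 9.3
tcp_pos: [0.4494, 0.0009, 0.3729]
tool_rot: [3.135, 0.197, 0.001]
ft_force: [0.3, 0.9, -1.0]
grip_width: 0.994
finger_force: 0.0
```

Emit:
{"op": "step_arm", "data": {"offset": [[-0.08,0.9,0],[-0.08,0.9,0],[-0.08,0.9,0],[-0.08,0.9,0],[-0.08,0.9,0]], "angular": [[0,0,0],[0,0,0],[0,0,0],[0,0,0],[0,0,0]]}}

```text
clock: 9.72
tcp_pos: [0.4544, -0.1346, 0.3728]
tool_rot: [3.135, 0.197, 0.001]
ft_force: [0.2, -0.0, -0.2]
grip_width: 0.996
finger_force: 0.0
```

Emit:
{"op": "step_arm", "data": {"offset": [[-0.08,0.9,0],[-0.08,0.9,0],[-0.08,0.9,0],[-0.08,0.7,0],[-0.07,0.4,0]], "angular": [[0,0,0],[0,0,0],[0,0,0],[0,0,0],[0,0,0]]}}

```text
clock: 10.13
tcp_pos: [0.4572, -0.2499, 0.3729]
tool_rot: [3.135, 0.194, 0.001]
ft_force: [-0.1, 0.6, 0.5]
grip_width: 0.992
finger_force: 0.0
```

```bash
python3 - <<'E'
from h import *
np.set_printoptions(precision=4,suppress=True)
for k in range(3):read_camera("side")
o=arm.get_obs();print(o["clock"],o["tcp_pos"],o["tool_rot"],o["joints"],o["ft_force"])
w=camera_info("wrist");im=read_camera("wrist")
sc=read_camera("scene");print([(d["point"],round(d["p"],2)) for d in spot_point("wrist","tin_right")])
print(proj(w,(.458,-.264,.072)),proj(w,(.458,-.264,.008)))
cv2.imwrite("pics/w3.png",np.vstack([im,sc[:200]])[:,:,::-1])
E
```

```text
10.2833 [ 0.4572 -0.248   0.3725] [-3.1348 -0.1954  0.0001] [-0.7152 -0.029   1.9161  0.0005  1.2551  0.7309] [ 0.4448  0.2521 -0.4139]
[([334.0, 175.4], 0.75)]
[335.8263 193.001 ] [332.9449 177.2793]
```

View pics/w3.png

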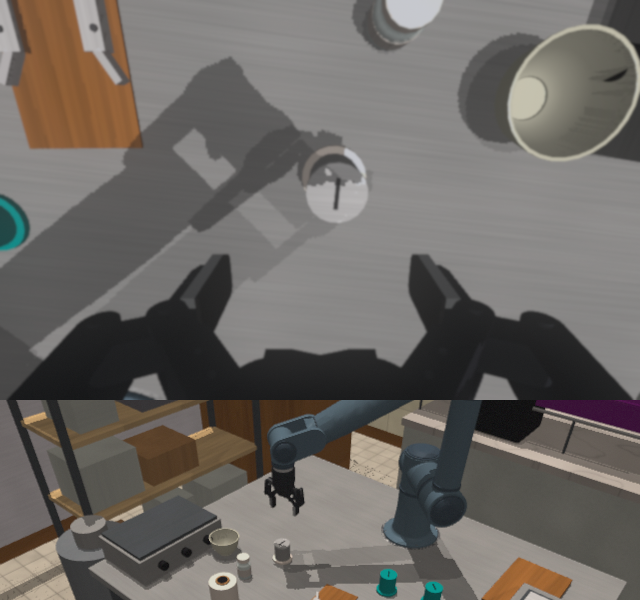

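The right tin's lid is at (336,191), giving an axis at about (0.460,−0.264). The pot and jar are clear.

Emit:
{"op": "step_arm", "data": {"offset": [[0.03,0.54,0.5],[0,0,0.6],[0,0,0.6],[0,0,0.6],[0,0,0.6]], "angular": [[0,0,0],[0,0,0],[0,0,0],[0,0,0],[0,0,0]]}}

```text
clock: 10.85
tcp_pos: [0.4604, -0.2626, 0.2849]
tool_rot: [3.135, 0.2, 0.0]
ft_force: [0.3, 0.5, 0.7]
grip_width: 0.995
finger_force: 0.0
```

Emit:
{"op": "step_arm", "data": {"offset": [[0,0,0.6],[0,0,0.6],[0,0,0.6],[0,0,0.6],[0,0,0.52]], "angular": [[0,0,0],[0,0,0],[0,0,0],[0,0,0],[0,0,0]]}}

```text
clock: 11.27
tcp_pos: [0.4603, -0.2624, 0.197]
tool_rot: [-3.135, -0.2, 0.001]
ft_force: [-0.2, -0.7, -0.1]
grip_width: 0.993
finger_force: 0.0
```

Emit:
{"op": "step_arm", "data": {"offset": [[0,0,0],[0,0,0],[0,0,0],[0,0,0],[0,0,0]], "angular": [[0,0,0],[0,0,0],[0,0,0],[0,0,0],[0,0,0]], "claw": 40, "newtons": 50}}

```text
clock: 11.68
tcp_pos: [0.4605, -0.2638, 0.1989]
tool_rot: [3.134, 0.197, 0.002]
ft_force: [-0.0, -0.2, -0.9]
grip_width: 0.66
finger_force: 53.5
```

Emit:
{"op": "step_arm", "data": {"offset": [[0,0,0],[0,0,0],[0,0,0],[0,0,0],[0,0,0]], "angular": [[0,0,0],[0,0,0],[0,0,0],[0,0,0],[0,0,0]]}}

```text
clock: 12.1
tcp_pos: [0.4606, -0.2639, 0.1988]
tool_rot: [3.135, 0.197, 0.001]
ft_force: [-0.3, 3.3, 6.1]
grip_width: 0.655
finger_force: 53.8
```

Emit:
{"op": "step_arm", "data": {"offset": [[0,0,-0.3],[0,0,-0.4],[0,0,-0.4],[0,0,-0.2],[0,0,0]], "angular": [[0,0,0],[0,0,0],[0,0,0],[0,0,0],[0,0,0]]}}

```text
clock: 12.52
tcp_pos: [0.4609, -0.2644, 0.2395]
tool_rot: [3.132, 0.197, 0.005]
ft_force: [0.1, 0.1, -3.2]
grip_width: 0.655
finger_force: 54.0
```

Emit:
{"op": "step_arm", "data": {"offset": [[0,0,0],[0,0,0],[0,0,0],[0,0,0],[0,0,0]], "angular": [[0,0,0],[0,0,0],[0,0,0],[0,0,0],[0,0,0]]}}

```text
clock: 12.93
tcp_pos: [0.4601, -0.2637, 0.2365]
tool_rot: [-3.135, -0.197, 0.001]
ft_force: [0.0, 0.6, -2.9]
grip_width: 0.657
finger_force: 54.0
```

Emit:
{"op": "step_arm", "data": {"offset": [[0,0,0],[0,0,0],[0,0,0],[0,0,0],[0,0,0]], "angular": [[0,0,0],[0,0,0],[0,0,0],[0,0,0],[0,0,0]]}}

```text
clock: 13.35
tcp_pos: [0.4602, -0.2638, 0.237]
tool_rot: [-3.135, -0.197, 0.0]
ft_force: [-0.3, -0.1, -3.4]
grip_width: 0.656
finger_force: 54.0
```

The right tin weighs about 3.2 N, so the left tin (7 N) is the heavier. I'll set the right one down and go back via a look over the dock.

Emit:
{"op": "step_arm", "data": {"offset": [[0,0,0.4],[0,0,0.4],[0,0,0.27],[0,0,0.2],[0,0,0]], "angular": [[0,0,0],[0,0,0],[0,0,0],[0,0,0],[0,0,0]]}}

```text
clock: 13.77
tcp_pos: [0.4604, -0.2638, 0.1986]
tool_rot: [-3.134, -0.198, 0.002]
ft_force: [-1.6, 0.7, 2.5]
grip_width: 0.657
finger_force: 53.8
```

Emit:
{"op": "step_arm", "data": {"offset": [[0,0,0],[0,0,0],[0,0,0],[0,0,0],[0,0,0]], "angular": [[0,0,0],[0,0,0],[0,0,0],[0,0,0],[0,0,0]]}}

```text
clock: 14.18
tcp_pos: [0.4602, -0.2637, 0.1987]
tool_rot: [-3.135, -0.197, 0.0]
ft_force: [-0.7, 1.1, 0.6]
grip_width: 0.656
finger_force: 53.6
```

Emit:
{"op": "step_arm", "data": {"offset": [[0,0,0],[0,0,0],[0,0,0],[0,0,0],[0,0,0]], "angular": [[0,0,0],[0,0,0],[0,0,0],[0,0,0],[0,0,0]], "claw": 85}}

```text
clock: 14.6
tcp_pos: [0.4603, -0.2639, 0.199]
tool_rot: [3.135, 0.197, 0.001]
ft_force: [0.1, -0.1, 1.0]
grip_width: 0.993
finger_force: 0.0
```

Emit:
{"op": "step_arm", "data": {"offset": [[0,0,-0.8],[0,0,-1],[0,0,-1],[0,0,-1],[0,0,-1]], "angular": [[0,0,0],[0,0,0],[0,0,0],[0,0,0],[0,0,0]]}}

```text
clock: 15.02
tcp_pos: [0.4601, -0.2637, 0.3443]
tool_rot: [3.135, 0.197, 0.0]
ft_force: [0.2, -0.3, -0.4]
grip_width: 0.994
finger_force: 0.0
```

Emit:
{"op": "step_arm", "data": {"offset": [[0.45,-0.93,-0.2],[0.45,-0.93,-0.2],[0.45,-0.93,-0.2],[0.45,-0.93,-0.2],[0.45,-0.93,-0.2]], "angular": [[0,0,0],[0,0,0],[0,0,0],[0,0,0],[0,0,0]]}}

```text
clock: 15.43
tcp_pos: [0.5099, -0.1156, 0.3734]
tool_rot: [3.135, 0.197, 0.001]
ft_force: [0.1, -0.1, 0.4]
grip_width: 0.994
finger_force: 0.0
```

Emit:
{"op": "step_arm", "data": {"offset": [[0.45,-0.93,0],[0.45,-0.93,0],[0.45,-0.93,0],[0.45,-0.93,0],[0.45,-0.93,0]], "angular": [[0,0,0],[0,0,0],[0,0,0],[0,0,0],[0,0,0]]}}

```text
clock: 15.85
tcp_pos: [0.5594, 0.0315, 0.373]
tool_rot: [3.135, 0.197, 0.001]
ft_force: [0.8, -0.5, 0.6]
grip_width: 0.996
finger_force: 0.0
```

```bash
python3 - <<'E'
from h import *
np.set_printoptions(precision=4,suppress=True)
for k in range(4):read_camera("side")
o=arm.get_obs();print(o["clock"],o["tcp_pos"],o["tool_rot"],o["ft_force"])
w=camera_info("wrist");print(repr(w));im=read_camera("wrist");cv2.imwrite("pics/w4.png",im[:,:,::-1])
for q in ["dock_mouth","dock","stop"]:print(q,[(d["point"],round(d["p"],2),at(w,d["point"],0)[:2]) for d in spot_point("wrist",q)])
c=im[:260,160:480];cv2.imwrite("pics/w4c.png",cv2.resize(c,None,fx=2.3,fy=2.3,interpolation=2)[:,:,::-1])
E
```

```text
16.05 [0.5592 0.0305 0.3727] [ 3.1349  0.1999 -0.0004] [-0.4493  0.0928 -0.795 ]
{'fx': 306.0240304288226, 'fy': 306.0240304288226, 'cx': 319.8960755823315, 'cy': 199.91125755512942, 'position': array([0.6344, 0.0388, 0.3419]), 'rotation': array([ 2.1775, -1.9172, -0.2885])}
dock_mouth [([324.4, 183.2], 0.6, array([0.55  , 0.0223]))]
dock [([324.6, 124.0], 0.96, array([0.6157, 0.0308]))]
stop [([324.5, 106.2], 0.69, array([0.634 , 0.0333])), ([624.4, 15.3], 0.43, array([ 0.7566, -0.249 ]))]
```

View pics/w4c.png

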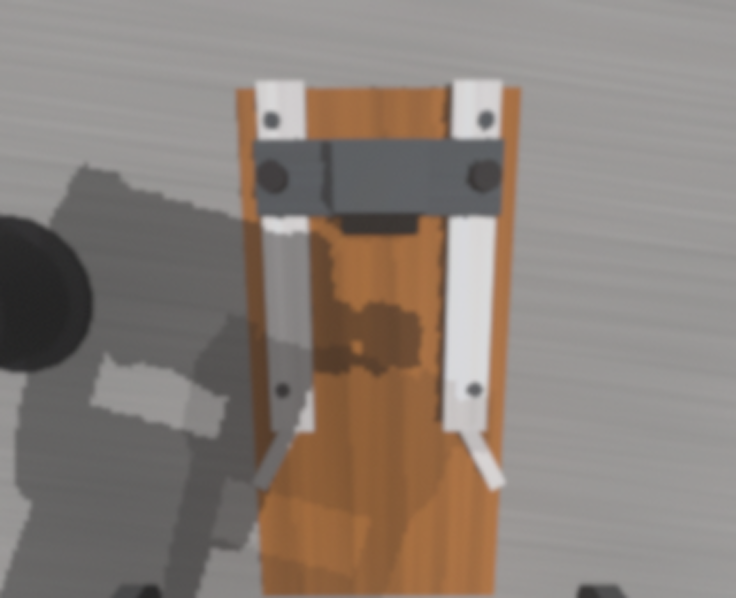

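The dock is well seen (crop scale 2.3, column offset 160). Lip corners at the mouth are (314,431) and (443,431), plate end corners (236,88) and (521,88), rail screws (272,120), (486,120), (282,390) and (475,390). The buffer is around (342–418,232).

```bash
python3 - <<'E'
from h import *
from scipy.optimize import least_squares
np.set_printoptions(precision=4,suppress=True)
w={'fx': 306.0240304288226, 'fy': 306.0240304288226, 'cx': 319.8960755823315, 'cy': 199.91125755512942, 'position': np.array([0.6344, 0.0388, 0.3419]), 'rotation': np.array([ 2.1775, -1.9172, -0.2885])}
P=[((314,431),(-65,31,17)),((443,431),(-65,-31,17)),((236,88),(85,62,3)),((521,88),(85,-62,3)),((304,84),(85,31,17)),((451,84),(85,-31,17))]
px=np.array([((a[0]+.5)/2.3-.5+160,(a[1]+.5)/2.3-.5) for a,_ in P]);X=np.array([b for _,b in P])/1e3
def world(t): return R.from_euler("z",t[2]).apply(X)+[t[0],t[1],0]
f=lambda t:np.concatenate([proj(w,a)-b for a,b in zip(world(t),px)])
r=least_squares(f,[.61,.03,.12]);print(r.x,np.degrees(r.x[2]),r.fun.reshape(-1,2))
for a in [(272,120),(486,120),(282,390),(475,390)]: print(at(w,((a[0])/2.3+160,a[1]/2.3),.017))
c,s=np.cos(r.x[2]),np.sin(r.x[2])
for n,x in [("drop",-.115),("home",.015-.028)]: print(n,r.x[0]+c*x,r.x[1]+s*x)
s_,d_=camera_info("scene"),camera_info("side")
print("proj check scene/side mouth",proj(s_,(r.x[0]-c*.065,r.x[1]-s*.065,.003)),proj(d_,(r.x[0]-c*.065,r.x[1]-s*.065,.003)))
E
```

```text
[0.6136 0.0312 0.1306] 7.483494054172449 [[-0.3475  0.6446]
 [ 0.0392  0.4366]
 [-0.5226  0.7014]
 [-0.0036  0.2659]
 [-0.1923 -0.7207]
 [ 0.9641 -0.9483]]
[0.6779 0.0845 0.017 ]
[ 0.6893 -0.0048  0.017 ]
[0.5635 0.0698 0.017 ]
[ 0.575 -0.02   0.017]
drop 0.49962917098024795 0.016230864183157945
home 0.6007603780877484 0.029515402149524642
proj check scene/side mouth [327.2641 204.7883] [312.8672 218.4693]
```

Emit:
{"op": "step_arm", "data": {"offset": [[-0.3,-0.85,0],[-0.3,-0.85,0],[-0.3,-0.85,0],[-0.3,-0.85,0],[-0.3,-0.85,0]], "angular": [[0,0,0],[0,0,0],[0,0,0],[0,0,0],[0,0,0]]}}

```text
clock: 16.67
tcp_pos: [0.498, 0.1508, 0.373]
tool_rot: [3.136, 0.194, 0.0]
ft_force: [0.8, -0.6, 0.2]
grip_width: 0.994
finger_force: 0.0
```

Emit:
{"op": "step_arm", "data": {"offset": [[-0.3,-0.85,0],[-0.3,-0.85,0],[-0.3,-0.85,0],[-0.3,-0.85,0],[-0.3,-0.85,0]], "angular": [[0,0,0],[0,0,0],[0,0,0],[0,0,0],[0,0,0]]}}

```text
clock: 17.08
tcp_pos: [0.4375, 0.2718, 0.3731]
tool_rot: [-3.136, -0.194, -0.001]
ft_force: [0.1, -0.1, 0.6]
grip_width: 0.993
finger_force: 0.0
```

Emit:
{"op": "step_arm", "data": {"offset": [[0,0,0],[0,0,0],[0,0,0],[0,0,0],[0,0,0]], "angular": [[0,0,0],[0,0,0],[0,0,0],[0,0,0],[0,0,0]]}}

```text
clock: 17.5
tcp_pos: [0.4386, 0.2706, 0.3729]
tool_rot: [3.135, 0.194, 0.0]
ft_force: [0.4, 1.0, 0.6]
grip_width: 0.993
finger_force: 0.0
```

The dock fit is good to within 1 px. The drop point is (0.4996,0.0162), home is (0.6008,0.0295), yaw 7.5°. Re-grasping the left tin.

Emit:
{"op": "step_arm", "data": {"offset": [[0.05,-0.07,0.5],[0,0,0.6],[0,0,0.6],[0,0,0.6],[0,0,0.6]], "angular": [[0,0,0],[0,0,0],[0,0,0],[0,0,0],[0,0,0]]}}

```text
clock: 17.92
tcp_pos: [0.4396, 0.2731, 0.2852]
tool_rot: [-3.135, -0.195, -0.001]
ft_force: [0.3, 0.3, 1.0]
grip_width: 0.993
finger_force: 0.0
```

Emit:
{"op": "step_arm", "data": {"offset": [[0,0,0.6],[0,0,0.6],[0,0,0.6],[0,0,0.6],[0,0,0.52]], "angular": [[0,0,0],[0,0,0],[0,0,0],[0,0,0],[0,0,0]]}}

```text
clock: 18.33
tcp_pos: [0.4395, 0.2731, 0.1971]
tool_rot: [3.135, 0.195, -0.001]
ft_force: [0.0, -0.5, -0.8]
grip_width: 0.997
finger_force: 0.0
```

Emit:
{"op": "step_arm", "data": {"offset": [[0,0,0],[0,0,0],[0,0,0],[0,0,0],[0,0,0]], "angular": [[0,0,0],[0,0,0],[0,0,0],[0,0,0],[0,0,0]], "claw": 40, "newtons": 50}}

```text
clock: 18.75
tcp_pos: [0.4395, 0.2738, 0.199]
tool_rot: [3.135, 0.197, 0.003]
ft_force: [1.1, -1.7, -3.0]
grip_width: 0.657
finger_force: 54.3
```

Emit:
{"op": "step_arm", "data": {"offset": [[0,0,0],[0,0,0],[0,0,0],[0,0,0],[0,0,0]], "angular": [[0,0,0],[0,0,0],[0,0,0],[0,0,0],[0,0,0]]}}

```text
clock: 19.17
tcp_pos: [0.4396, 0.2739, 0.199]
tool_rot: [3.135, 0.198, 0.002]
ft_force: [0.3, -5.1, 4.0]
grip_width: 0.656
finger_force: 54.6
```

Emit:
{"op": "step_arm", "data": {"offset": [[0,0,-0.4],[0,0,-0.6],[0,0,-0.6],[0,0,-0.6],[0,0,-0.6]], "angular": [[0,0,0],[0,0,0],[0,0,0],[0,0,0],[0,0,0]]}}

```text
clock: 19.58
tcp_pos: [0.438, 0.274, 0.2821]
tool_rot: [-3.135, -0.197, 0.005]
ft_force: [0.3, 0.8, -7.7]
grip_width: 0.655
finger_force: 55.7
```

Emit:
{"op": "step_arm", "data": {"offset": [[0,0,-0.6],[0,0,-0.4],[0,0,0],[0,0,0],[0,0,0]], "angular": [[0,0,-0.04],[0,0,0],[0,0,0],[0,0,0],[0,0,0]]}}

```text
clock: 20.0
tcp_pos: [0.4384, 0.2738, 0.3107]
tool_rot: [3.134, 0.204, -0.005]
ft_force: [0.8, -0.3, -8.3]
grip_width: 0.656
finger_force: 55.7
```

Emit:
{"op": "step_arm", "data": {"offset": [[0.09,0.4,0],[0.09,0.7,0],[0.09,0.9,0],[0.09,1,0],[0.09,1,0]], "angular": [[0,0,0],[0,0,0],[0,0,0],[0,0,0],[0,0,0]]}}

```text
clock: 20.42
tcp_pos: [0.4677, 0.1551, 0.3108]
tool_rot: [3.135, 0.205, -0.004]
ft_force: [-0.1, 0.5, -7.1]
grip_width: 0.655
finger_force: 55.7
```

Emit:
{"op": "step_arm", "data": {"offset": [[0.09,1,0],[0.09,1,0],[0.09,1,0],[0.09,1,0],[0.08,0.76,0]], "angular": [[0,0,0],[0,0,0],[0,0,0],[0,0,0],[0,0,0]]}}

```text
clock: 20.83
tcp_pos: [0.4994, 0.0142, 0.311]
tool_rot: [3.135, 0.202, -0.004]
ft_force: [-0.3, 0.4, -6.5]
grip_width: 0.653
finger_force: 55.8
```

Emit:
{"op": "step_arm", "data": {"offset": [[0,0,0],[0,0,0],[0,0,0],[0,0,0],[0,0,0]], "angular": [[0,0,0],[0,0,0],[0,0,0],[0,0,0],[0,0,0]]}}

```text
clock: 21.25
tcp_pos: [0.4993, 0.0175, 0.3118]
tool_rot: [-3.134, -0.206, 0.002]
ft_force: [0.3, 0.2, -7.7]
grip_width: 0.653
finger_force: 56.1
```

```bash
python3 - <<'E'
from h import *
np.set_printoptions(precision=4,suppress=True)
o=arm.get_obs();print(o["clock"],o["tcp_pos"],R.from_rotvec(o["tool_rot"]).as_matrix(),o["joints"],o["ft_force"])
R_=R.from_rotvec(o["tool_rot"]);print("drop delta units",R_.inv().apply(np.array([.4996,.0162,o["tcp_pos"][2]])-o["tcp_pos"])/.03, "home",R_.inv().apply(np.array([.6008,.0295,o["tcp_pos"][2]])-o["tcp_pos"])/.03)
E
```

```text
21.25 [0.4993 0.0175 0.3118] [[ 0.9914  0.1308 -0.001 ]
 [ 0.1308 -0.9914  0.0003]
 [-0.001  -0.0004 -1.    ]] [-0.1923 -0.0011  2.0089  0.0001  1.1348  1.2474] [ 0.2886  0.2165 -7.6651]
drop delta units [ 0.0036  0.0445 -0.    ] home [ 3.4059  0.0461 -0.0034]
```

Emit:
{"op": "step_arm", "data": {"offset": [[0,0.045,0.5],[0,0,0.8],[0,0,0.8],[0,0,0.8],[0,0,0.4]], "angular": [[0,0,0],[0,0,0],[0,0,0],[0,0,0],[0,0,0]]}}

```text
clock: 21.67
tcp_pos: [0.4985, 0.0164, 0.2104]
tool_rot: [-3.134, -0.206, 0.007]
ft_force: [-1.0, -0.0, -8.7]
grip_width: 0.655
finger_force: 56.2
```

Emit:
{"op": "step_arm", "data": {"offset": [[0,0,0.2],[0,0,0.05],[0,0,0.03],[0,0,0.03],[0,0,0]], "angular": [[0,0,0],[0,0,0],[0,0,0],[0,0,0],[0,0,0]]}}

```text
clock: 22.08
tcp_pos: [0.5006, 0.0154, 0.2053]
tool_rot: [3.134, 0.204, 0.004]
ft_force: [-0.7, -0.3, -7.2]
grip_width: 0.652
finger_force: 56.2
```

Emit:
{"op": "step_arm", "data": {"offset": [[0,0,0],[0,0,0],[0,0,0],[0,0,0],[0,0,0]], "angular": [[0,0,0],[0,0,0],[0,0,0],[0,0,0],[0,0,0]]}}

```text
clock: 22.5
tcp_pos: [0.4999, 0.0154, 0.2041]
tool_rot: [3.135, 0.204, 0.0]
ft_force: [0.2, -0.1, -7.6]
grip_width: 0.656
finger_force: 56.2
```

```bash
python3 - <<'E'
from h import *
np.set_printoptions(precision=4,suppress=True)
o=arm.get_obs();print(o["clock"],o["tcp_pos"],o["tool_rot"],o["ft_force"],o["torque"])
im=read_camera("side");d=camera_info("side");cv2.imwrite("pics/s5.png",im[:,:,::-1])
w=read_camera("wrist");print(arm.get_obs()["ft_force"])
c=cv2.resize(im[150:280,190:400],(640,396),interpolation=2)
cv2.imwrite("pics/s5c.png",np.vstack([c,cv2.resize(w[150:400,120:520],(640,200*2))[:200]])[:596,:,::-1])
E
```

```text
22.5 [0.4999 0.0154 0.2041] [3.1349 0.2037 0.0003] [ 0.1629 -0.0938 -7.5546] [-0.0001  0.03    0.0414]
[ 0.0559 -0.398  -6.5224]
```

View pics/s5c.png

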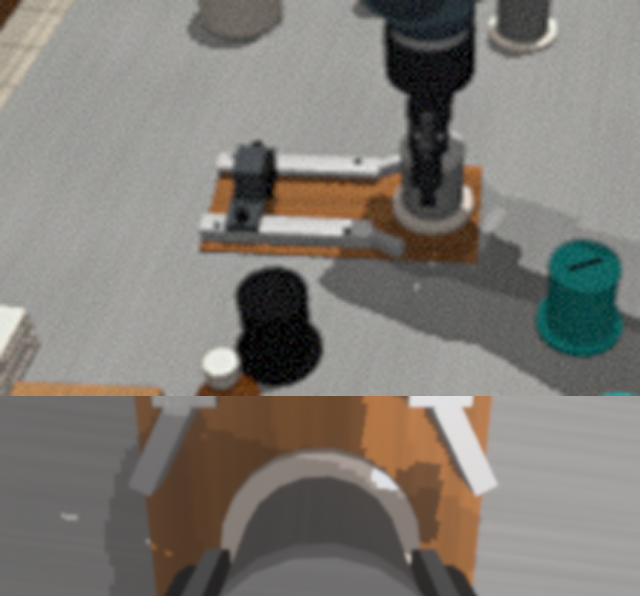

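The side view shows the tin held upright just above the plate before the mouth. In the wrist view the foot (222–419) sits about 2 mm to dock −y of the wings' middle. I'll correct that and lower the last bit.

Emit:
{"op": "step_arm", "data": {"offset": [[0,-0.06,0.02],[0,0,0.02],[0,0,0.02],[0,0,0],[0,0,0]], "angular": [[0,0,0],[0,0,0],[0,0,0],[0,0,0],[0,0,0]]}}

```text
clock: 23.02
tcp_pos: [0.4996, 0.0172, 0.2021]
tool_rot: [3.135, 0.204, -0.0]
ft_force: [0.3, 0.1, -6.5]
grip_width: 0.653
finger_force: 56.3
```

Emit:
{"op": "step_arm", "data": {"offset": [[0,0,0],[0,0,0],[0,0,0],[0,0,0],[0,0,0]], "angular": [[0,0,0],[0,0,0],[0,0,0],[0,0,0],[0,0,0]]}}

```text
clock: 23.43
tcp_pos: [0.4996, 0.0172, 0.2022]
tool_rot: [-3.135, -0.204, -0.0]
ft_force: [-0.4, -1.1, -7.2]
grip_width: 0.656
finger_force: 56.2
```

```bash
python3 - <<'E'
from h import *
o=arm.get_obs();print(o["clock"],o["tcp_pos"].round(4),o["ft_force"].round(1))
read_camera("side");print(arm.get_obs()["ft_force"].round(1))
E
```

```text
23.4333 [0.4996 0.0172 0.2022] [-0.4 -1.1 -7.2]
[-0.9 -0.3 -7.5]
```

Emit:
{"op": "step_arm", "data": {"offset": [[0,0,0.02],[0,0,0],[0,0,0],[0,0,0],[0,0,0]], "angular": [[0,0,0],[0,0,0],[0,0,0],[0,0,0],[0,0,0]]}}

```text
clock: 23.9
tcp_pos: [0.4998, 0.0172, 0.202]
tool_rot: [3.135, 0.204, 0.0]
ft_force: [-3.3, 0.5, 1.7]
grip_width: 0.656
finger_force: 56.6
```

Emit:
{"op": "step_arm", "data": {"offset": [[0,0,0.02],[0,0,0],[0,0,0],[0,0,0],[0,0,0]], "angular": [[0,0,0],[0,0,0],[0,0,0],[0,0,0],[0,0,0]]}}

```text
clock: 24.32
tcp_pos: [0.4999, 0.0172, 0.202]
tool_rot: [3.135, 0.204, -0.0]
ft_force: [-7.0, -0.1, 7.5]
grip_width: 0.657
finger_force: 56.8
```

Emit:
{"op": "step_arm", "data": {"offset": [[0,0,0],[0,0,0],[0,0,0],[0,0,0],[0,0,0]], "angular": [[0,0,0],[0,0,0],[0,0,0],[0,0,0],[0,0,0]]}}

```text
clock: 24.73
tcp_pos: [0.4999, 0.0172, 0.202]
tool_rot: [3.135, 0.204, -0.0]
ft_force: [-6.7, 0.4, 7.4]
grip_width: 0.654
finger_force: 57.0
```

Contact. I'll ease it up slightly so the tin only rests lightly, then slide in.

Emit:
{"op": "step_arm", "data": {"offset": [[0,0,-0.02],[0.1,0,0],[0.2,0,0],[0.3,0,0],[0.3,0,0]], "angular": [[0,0,0],[0,0,0],[0,0,0],[0,0,0],[0,0,0]]}}

```text
clock: 25.15
tcp_pos: [0.5269, 0.0206, 0.202]
tool_rot: [3.135, 0.204, 0.0]
ft_force: [-4.8, -0.3, 3.0]
grip_width: 0.653
finger_force: 56.7
```

Emit:
{"op": "step_arm", "data": {"offset": [[0.2,0,0],[0.2,0,0],[0.2,0,0],[0.1,0,0],[0,0,0]], "angular": [[0,0,0],[0,0,0],[0,0,0],[0,0,0],[0,0,0]]}}

```text
clock: 25.57
tcp_pos: [0.5482, 0.0234, 0.202]
tool_rot: [3.135, 0.204, 0.004]
ft_force: [0.2, -0.2, 1.6]
grip_width: 0.656
finger_force: 56.7
```

Emit:
{"op": "step_arm", "data": {"offset": [[0.1,0,0],[0.1,0,0],[0.15,0,0],[0.15,0,0],[0.1,0,0]], "angular": [[0,0,0],[0,0,0],[0,0,0],[0,0,0],[0,0,0]]}}

```text
clock: 25.98
tcp_pos: [0.5652, 0.0257, 0.202]
tool_rot: [3.135, 0.204, -0.001]
ft_force: [-6.5, -0.5, 7.3]
grip_width: 0.652
finger_force: 56.9
```

Emit:
{"op": "step_arm", "data": {"offset": [[0.15,0,0],[0.15,0,0],[0.15,0,0],[0.15,0,0],[0.1,0,0]], "angular": [[0,0,0],[0,0,0],[0,0,0],[0,0,0],[0,0,0]]}}

```text
clock: 26.4
tcp_pos: [0.5861, 0.0285, 0.202]
tool_rot: [3.135, 0.204, -0.001]
ft_force: [-6.5, -0.2, 7.2]
grip_width: 0.657
finger_force: 56.8
```

```bash
python3 - <<'E'
from h import *
im=read_camera("side");o=arm.get_obs();print(o["clock"],o["tcp_pos"].round(4),o["ft_force"].round(1),o["torque"].round(2))
w=read_camera("wrist")
c=cv2.resize(im[170:260,220:350],(640,400),interpolation=2)
cv2.imwrite("pics/s6c.png",np.vstack([c,cv2.resize(w[130:255,120:520],(640,200))])[:,:,::-1])
E
```

```text
26.45 [0.5865 0.0285 0.202 ] [-2.6  0.4  4.8] [-0.07  0.47 -0.02]
```

View pics/s6c.png

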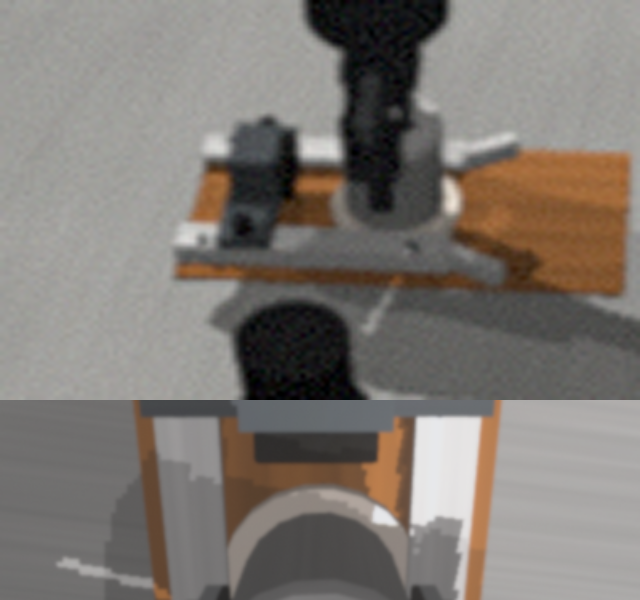

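The tin sits centred between the rails with its foot under the lips. The buffer is ahead at row ~462, roughly 14 mm of travel left. I'll unload it slightly and approach slowly.

Emit:
{"op": "step_arm", "data": {"offset": [[0,0,-0.02],[0.1,0,0],[0.1,0,0],[0.08,0,0],[0,0,0]], "angular": [[0,0,0],[0,0,0],[0,0,0],[0,0,0],[0,0,0]]}}

```text
clock: 26.92
tcp_pos: [0.5944, 0.0297, 0.202]
tool_rot: [-3.135, -0.204, -0.0]
ft_force: [-1.8, 0.8, 1.0]
grip_width: 0.656
finger_force: 56.7
```

Emit:
{"op": "step_arm", "data": {"offset": [[0.02,0,0],[0.02,0,0],[0.02,0,0],[0,0,0],[0,0,0]], "angular": [[0,0,0],[0,0,0],[0,0,0],[0,0,0],[0,0,0]]}}

```text
clock: 27.33
tcp_pos: [0.5959, 0.0298, 0.202]
tool_rot: [-3.135, -0.204, 0.0]
ft_force: [-2.9, 0.1, 1.8]
grip_width: 0.653
finger_force: 56.6
```

Emit:
{"op": "step_arm", "data": {"offset": [[0.02,0,0],[0.02,0,0],[0,0,0],[0,0,0],[0,0,0]], "angular": [[0,0,0],[0,0,0],[0,0,0],[0,0,0],[0,0,0]]}}

```text
clock: 27.75
tcp_pos: [0.5972, 0.03, 0.2021]
tool_rot: [-3.135, -0.204, -0.0]
ft_force: [-3.7, 0.6, 0.8]
grip_width: 0.655
finger_force: 56.6
```

Emit:
{"op": "step_arm", "data": {"offset": [[0.02,0,0],[0.02,0,0],[0,0,0],[0,0,0],[0,0,0]], "angular": [[0,0,0],[0,0,0],[0,0,0],[0,0,0],[0,0,0]]}}

```text
clock: 28.17
tcp_pos: [0.5984, 0.0301, 0.2021]
tool_rot: [-3.135, -0.204, -0.0]
ft_force: [-2.1, 0.5, -1.0]
grip_width: 0.65
finger_force: 56.5
```

Emit:
{"op": "step_arm", "data": {"offset": [[0.02,0,0],[0.02,0,0],[0,0,0],[0,0,0],[0,0,0]], "angular": [[0,0,0],[0,0,0],[0,0,0],[0,0,0],[0,0,0]]}}

```text
clock: 28.58
tcp_pos: [0.5996, 0.0303, 0.2021]
tool_rot: [-3.135, -0.204, -0.0]
ft_force: [-1.5, 0.4, -1.2]
grip_width: 0.656
finger_force: 56.4
```

Emit:
{"op": "step_arm", "data": {"offset": [[0.02,0,0],[0.02,0,0],[0,0,0],[0,0,0],[0,0,0]], "angular": [[0,0,0],[0,0,0],[0,0,0],[0,0,0],[0,0,0]]}}

```text
clock: 29.0
tcp_pos: [0.6008, 0.0305, 0.2021]
tool_rot: [-3.135, -0.204, -0.0]
ft_force: [-0.9, -0.9, -2.8]
grip_width: 0.651
finger_force: 56.5
```

Emit:
{"op": "step_arm", "data": {"offset": [[0.02,0,0],[0.02,0,0],[0,0,0],[0,0,0],[0,0,0]], "angular": [[0,0,0],[0,0,0],[0,0,0],[0,0,0],[0,0,0]]}}

```text
clock: 29.42
tcp_pos: [0.602, 0.0306, 0.2021]
tool_rot: [-3.135, -0.204, -0.0]
ft_force: [-1.2, 0.1, -2.9]
grip_width: 0.653
finger_force: 56.4
```

Emit:
{"op": "step_arm", "data": {"offset": [[0.02,0,0],[0.02,0,0],[0,0,0],[0,0,0],[0,0,0]], "angular": [[0,0,0],[0,0,0],[0,0,0],[0,0,0],[0,0,0]]}}

```text
clock: 29.83
tcp_pos: [0.6032, 0.0307, 0.2021]
tool_rot: [-3.135, -0.204, -0.0]
ft_force: [-0.7, 0.0, -4.6]
grip_width: 0.656
finger_force: 56.3
```

Emit:
{"op": "step_arm", "data": {"offset": [[0.02,0,0],[0.02,0,0],[0,0,0],[0,0,0],[0,0,0]], "angular": [[0,0,0],[0,0,0],[0,0,0],[0,0,0],[0,0,0]]}}

```text
clock: 30.25
tcp_pos: [0.6043, 0.0309, 0.2021]
tool_rot: [-3.135, -0.204, -0.0]
ft_force: [-1.2, -0.6, -4.4]
grip_width: 0.655
finger_force: 56.3
```

Emit:
{"op": "step_arm", "data": {"offset": [[0.02,0,0],[0.02,0,0],[0,0,0],[0,0,0],[0,0,0]], "angular": [[0,0,0],[0,0,0],[0,0,0],[0,0,0],[0,0,0]]}}

```text
clock: 30.67
tcp_pos: [0.6055, 0.0311, 0.2021]
tool_rot: [-3.135, -0.204, -0.0]
ft_force: [-0.0, -0.5, -6.6]
grip_width: 0.655
finger_force: 56.3
```

Emit:
{"op": "step_arm", "data": {"offset": [[0.02,0,0.01],[0.02,0,0],[0,0,0],[0,0,0],[0,0,0]], "angular": [[0,0,0],[0,0,0],[0,0,0],[0,0,0],[0,0,0]]}}

```text
clock: 31.08
tcp_pos: [0.6068, 0.0312, 0.2021]
tool_rot: [3.135, 0.204, 0.001]
ft_force: [-0.2, -0.0, -3.4]
grip_width: 0.656
finger_force: 56.5
```

```bash
python3 - <<'E'
from h import *
w=camera_info("wrist");o=arm.get_obs();w=dict(w);sh=np.array([.5865,.0285,.202])-o["tcp_pos"]
cur=np.array(w["position"]);w["position"]=cur+sh
p=at(w,(317,168.75),.055);print("buffer front",p,"home axis",p-.028*np.array([.9914,.1305,0]))
# tin body front edge seen: lid-> body front base on foot at crop row 514 (z=.011), foot front row 488 (z=.011)
print("foot front",at(w,(320,130+87/1.6),.011),"body front",at(w,(320,130+113/1.6),.011))
E
```

```text
buffer front [0.63842132 0.03493705 0.055     ] home axis [0.61066212 0.03128305 0.055     ]
foot front [0.62133568 0.03146906 0.011     ] body front [0.61223041 0.03028006 0.011     ]
```

Emit:
{"op": "step_arm", "data": {"offset": [[0.02,0,0],[0.02,0,0],[0,0,0],[0,0,0],[0,0,0]], "angular": [[0,0,0],[0,0,0],[0,0,0],[0,0,0],[0,0,0]]}}

```text
clock: 31.5
tcp_pos: [0.608, 0.0314, 0.2021]
tool_rot: [3.135, 0.204, 0.001]
ft_force: [-1.8, -0.6, -1.3]
grip_width: 0.657
finger_force: 56.6
```

The near-view estimate puts contact at TCP x ≈ 0.611, so I'll continue in 1 mm steps.

Emit:
{"op": "step_arm", "data": {"offset": [[0.02,0,0],[0.02,0,0],[0,0,0],[0,0,0],[0,0,0]], "angular": [[0,0,0],[0,0,0],[0,0,0],[0,0,0],[0,0,0]]}}

```text
clock: 31.92
tcp_pos: [0.6092, 0.0315, 0.202]
tool_rot: [3.135, 0.204, 0.0]
ft_force: [-2.5, -0.2, 0.5]
grip_width: 0.658
finger_force: 56.6
```

```bash
python3 - <<'E'
from h import *
w=camera_info("wrist");o=arm.get_obs();print(o["tcp_pos"].round(4),o["ft_force"].round(1))
W=read_camera("wrist");im=read_camera("side")
print(repr(w["position"]),arm.get_obs()["ft_force"].round(1))
cv2.imwrite("pics/w7c.png",np.vstack([cv2.resize(W[130:255,220:420],(640,400),interpolation=2),cv2.resize(im[190:240,230:330],(400,200),interpolation=2)[:, :640] if 0 else cv2.resize(im[185:235,220:380],(640,200),interpolation=2)])[:,:,::-1])
E
```

```text
[0.6092 0.0315 0.202 ] [-2.5 -0.2  0.5]
array([0.68438626, 0.04000993, 0.17127608]) [-2.1 -0.  -0.1]
```

View pics/w7c.png

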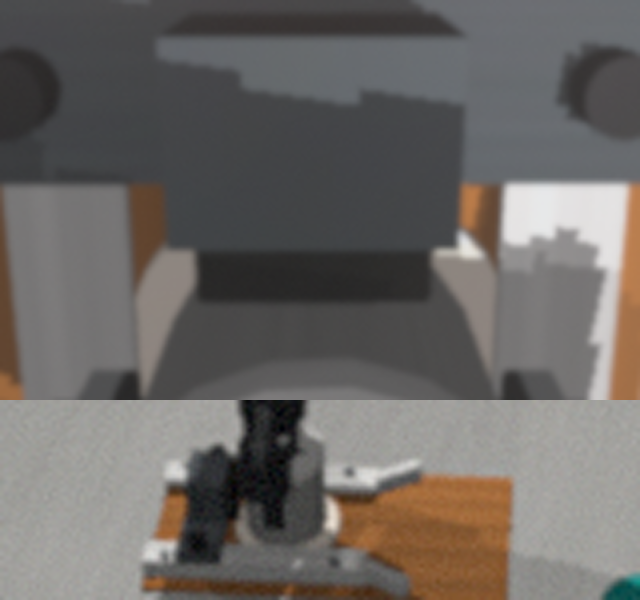

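The tin's body is right at the buffer, with a gap of about a millimetre or less. I'll use smaller steps.

Emit:
{"op": "step_arm", "data": {"offset": [[0.02,0,0],[0.01,0,0],[0,0,0],[0,0,0],[0,0,0]], "angular": [[0,0,0],[0,0,0],[0,0,0],[0,0,0],[0,0,0]]}}

```text
clock: 32.43
tcp_pos: [0.61, 0.0316, 0.202]
tool_rot: [3.135, 0.204, 0.0]
ft_force: [-3.9, 0.6, 3.2]
grip_width: 0.656
finger_force: 56.7
```

Emit:
{"op": "step_arm", "data": {"offset": [[0.02,0,-0.01],[0.01,0,0],[0,0,0],[0,0,0],[0,0,0]], "angular": [[0,0,0],[0,0,0],[0,0,0],[0,0,0],[0,0,0]]}}

```text
clock: 32.85
tcp_pos: [0.6109, 0.0317, 0.2021]
tool_rot: [-3.135, -0.204, -0.0]
ft_force: [-3.3, -0.3, -0.2]
grip_width: 0.655
finger_force: 56.5
```

Emit:
{"op": "step_arm", "data": {"offset": [[0.02,0,0],[0.01,0,0],[0,0,0],[0,0,0],[0,0,0]], "angular": [[0,0,0],[0,0,0],[0,0,0],[0,0,0],[0,0,0]]}}

```text
clock: 33.27
tcp_pos: [0.6116, 0.0318, 0.2021]
tool_rot: [-3.135, -0.204, 0.001]
ft_force: [-5.0, -1.1, 1.6]
grip_width: 0.654
finger_force: 56.5
```

Emit:
{"op": "step_arm", "data": {"offset": [[0.02,0,-0.005],[0.01,0,0],[0,0,0],[0,0,0],[0,0,0]], "angular": [[0,0,0],[0,0,0],[0,0,0],[0,0,0],[0,0,0]]}}

```text
clock: 33.68
tcp_pos: [0.612, 0.0319, 0.2021]
tool_rot: [-3.135, -0.204, 0.005]
ft_force: [-8.8, -1.3, 3.2]
grip_width: 0.654
finger_force: 56.6
```

Emit:
{"op": "step_arm", "data": {"offset": [[0.02,0,-0.01],[0.01,0,0],[0,0,0],[0,0,0],[0,0,0]], "angular": [[0,0,0],[0,0,0],[0,0,0],[0,0,0],[0,0,0]]}}

```text
clock: 34.1
tcp_pos: [0.6124, 0.0319, 0.2021]
tool_rot: [3.135, 0.204, -0.009]
ft_force: [-11.3, -3.0, 5.4]
grip_width: 0.655
finger_force: 56.8
```

Emit:
{"op": "step_arm", "data": {"offset": [[0,0,0],[0,0,0],[0,0,0],[0,0,0],[0,0,0]], "angular": [[0,0,0],[0,0,0],[0,0,0],[0,0,0],[0,0,0]]}}

```text
clock: 34.52
tcp_pos: [0.6124, 0.0319, 0.2021]
tool_rot: [3.135, 0.205, -0.009]
ft_force: [-11.0, -2.6, 4.8]
grip_width: 0.655
finger_force: 56.7
```

Emit:
{"op": "step_arm", "data": {"offset": [[0.02,0,-0.01],[0,0,0],[0,0,0],[0,0,0],[0,0,0]], "angular": [[0,0,0],[0,0,0],[0,0,0],[0,0,0],[0,0,0]]}}

```text
clock: 34.93
tcp_pos: [0.6127, 0.032, 0.2021]
tool_rot: [3.135, 0.205, -0.011]
ft_force: [-12.2, -3.6, 4.4]
grip_width: 0.654
finger_force: 56.9
```

Emit:
{"op": "step_arm", "data": {"offset": [[0,0,0],[0,0,0],[0,0,0],[0,0,0],[0,0,0]], "angular": [[0,0,0],[0,0,0],[0,0,0],[0,0,0],[0,0,0]]}}

```text
clock: 35.35
tcp_pos: [0.6127, 0.032, 0.2021]
tool_rot: [3.135, 0.205, -0.011]
ft_force: [-12.7, -2.7, 6.1]
grip_width: 0.651
finger_force: 56.8
```

Pressed at about 10 N on the stop. Relaxing slightly, then releasing.

Emit:
{"op": "step_arm", "data": {"offset": [[-0.02,0,0],[-0.01,0,0],[0,0,0],[0,0,0],[0,0,0]], "angular": [[0,0,0],[0,0,0],[0,0,0],[0,0,0],[0,0,0]]}}

```text
clock: 35.77
tcp_pos: [0.6122, 0.0319, 0.2021]
tool_rot: [3.135, 0.204, -0.007]
ft_force: [-9.4, -2.6, 2.5]
grip_width: 0.657
finger_force: 56.6
```

Emit:
{"op": "step_arm", "data": {"offset": [[0,0,0],[0,0,0],[0,0,0],[0,0,0],[0,0,0]], "angular": [[0,0,0],[0,0,0],[0,0,0],[0,0,0],[0,0,0]], "claw": 85}}

```text
clock: 36.18
tcp_pos: [0.6137, 0.0321, 0.2034]
tool_rot: [3.135, 0.204, 0.002]
ft_force: [-0.2, -0.0, 0.1]
grip_width: 1.0
finger_force: 0.0
```

Emit:
{"op": "step_arm", "data": {"offset": [[0,0,0],[0,0,0],[0,0,-0.3],[0,0,-0.5],[0,0,-0.5]], "angular": [[0,0,0],[0,0,0],[0,0,0],[0,0,0],[0,0,0]]}}

```text
clock: 36.6
tcp_pos: [0.6131, 0.0321, 0.2424]
tool_rot: [-3.135, -0.204, 0.002]
ft_force: [0.8, -0.0, 1.4]
grip_width: 0.991
finger_force: 0.0
```

Emit:
{"op": "step_arm", "data": {"offset": [[0,0,-0.8],[0,0,-1],[0,0,-1],[0,0,-0.8],[0,0,0]], "angular": [[0,0,0],[0,0,0],[0,0,0],[0,0,0],[0,0,0]]}}

```text
clock: 37.02
tcp_pos: [0.6148, 0.032, 0.3576]
tool_rot: [3.133, 0.204, 0.019]
ft_force: [0.7, 0.0, 0.0]
grip_width: 0.999
finger_force: 0.0
```

```bash
python3 - <<'E'
from h import *
for c in ("scene","side","wrist"):
    i=camera_info(c);read_camera(c)
    print(c,[([round(float(x),1) for x in d["point"]],round(d["p"],2),at(i,d["point"],.0)[:2].round(4).tolist()) for d in spot_point(c,"tin_left")])
i=camera_info("wrist");W=read_camera("wrist");print(arm.get_obs()["tcp_pos"],proj(i,(.6115,.0318,.075)),proj(i,(.6115+.028*.9914,.0318+.028*.1305,.055)))
g=cv2.cvtColor(W,cv2.COLOR_RGB2GRAY);cv2.imwrite("pics/w8.png",W[:,:,::-1])
b=[boxes_of("wrist","tin_left"),boxes_of("wrist","stop")];print(b)
x=int(round(proj(i,(.6115,.0318,.075))[0]));print(x,[ (r,W[r,x].tolist()) for r in range(60,230,5)])
E
```

```text
scene [([363.3, 238.0], 0.88, [0.5915, 0.2006]), ([386.7, 191.1], 0.77, [0.3596, 0.1316]), ([430.6, 203.6], 0.63, [0.316, 0.2786]), ([317.3, 219.9], 0.61, [0.6231, 0.0414])]
side [([290.7, 217.2], 0.9, [0.6118, 0.0264]), ([380.6, 260.6], 0.74, [0.3499, 0.1356]), ([281.0, 261.5], 0.69, [0.5941, 0.1865]), ([393.9, 307.5], 0.66, [0.3054, 0.2678])]
wrist [([319.7, 185.3], 0.92, [0.6059, 0.0299]), ([221.6, 360.4], 0.8, [0.3564, 0.1261]), ([159.0, 179.5], 0.76, [0.5901, 0.2006])]
[0.61281818 0.03211075 0.34822007] [318.43885698 201.14983844] [318.45201286 163.31206761]
[[{'point': [137.1, 188.0], 'p': 0.81}, {'point': [319.1, 195.4], 'p': 0.8}, {'point': [234.5, 349.8], 'p': 0.65}, {'point': [131.6, 386.8], 'p': 0.43}], [{'point': [319.1, 134.9], 'p': 0.67}]]
318 [(60, [155, 153, 152]), (65, [156, 154, 152]), (70, [153, 151, 149]), (75, [153, 151, 150]), (80, [153, 151, 149]), (85, [150, 148, 147]), (90, [149, 146, 145]), (95, [150, 103, 66]), (100, [150, 102, 65]), (105, [150, 103, 65]), (110, [150, 102, 64]), (115, [127, 87, 57]), (120, [66, 66, 68]), (125, [77, 79, 81]), (130, [88, 91, 92]), (135, [81, 84, 86]), (140, [67, 68, 69]), (145, [71, 73, 74]), (150, [65, 66, 68]), (155, [62, 64, 64]), (160, [49, 47, 46]), (165, [63, 61, 60]), (170, [108, 106, 106]), (175, [110, 108, 108]), (180, [111, 109, 109]), (185, [112, 110, 110]), (190, [107, 105, 105]), (195, [102, 100, 100]), (200, [112, 110, 110]), (205, [90, 87, 87]), (210, [97, 94, 94]), (215, [77, 73, 73]), (220, [136, 133, 133]), (225, [189, 185, 185])]
```

The tin stands upright against the buffer: buffer edge at row ~162, lid right behind it. The right tin is where I set it. Handing in.

```bash
python3 -c "
from station import *
print(order.sign_off(), arm.get_obs()['clock'])"
```

```text
the job is handed in; nothing more can be done
the job is handed in; nothing more can be done
```

I lifted both tins: the left was heavier (about 7 N against 3 N for the right), so I slid it into the dock, pressed it on the stop at an estimated 8–12 N and let go with it against the buffer; the lighter tin stands where it was, and the job is handed in, though the hand-in returned no verdict.

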